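# Pack metronome parts into the bolted bench drawer

### The arm

A 7-joint arm with a two-finger parallel gripper is mounted at the origin on the work surface. World frame = base frame: x ahead of the robot, y to its left, z up, the work surface at z = 0. Lengths are in m, angles in rad, forces in N, time in s.
With the tool pointing down it reaches from about 0.4 to 0.9 m from the base axis. Payload 5.5 kg.
Tool frame: the origin (TCP) lies midway between the tips of the shut fingers; the grasp point (between the pads) lies 19 mm behind it; z points along the fingers, y is the line along which they close (so a half turn about z gives the same grasp; the last joint's range is limited). The gripper opens to 92 mm and grips with 3 to 60 N. Pads are 19 mm wide; open, the fingers measure 130 mm over their backs; the gripper's body (75 mm by 190 mm) begins 47 mm behind the grasp point.
Start: joints at [1.417, 0.501, -0.427, 1.55, 0.221, 1.138, -0.21], TCP at [0.263, -0.594, 0.227] pointing down, gripper open.
Joint ranges: [-2.88, 2.88], [-0.31, 2.03], [-1.54, 1.56], [0.2, 2.42], [-1.41, 4.55], [0.19, 2.02], [-2.57, 2.57]. Speed limits (rad/s): [2.57, 2.57, 3.14, 3.14, 3.14, 3.14, 3.14].

### API

Orientations are given as a unit quaternion [x, y, z, w].
In Python, from cell import readout, vision, manip, finder gives the robot as it stands.
- The arm moves only by the tool step_arm, never from a script. Its argument "motion" is a list that holds one entry, the list of rows, each a list of 5 numbers: the shift along the tool's x, y, z in m, then the turn about the tool's z in degrees, then the opening, from -1 (shut) to 1 (fully open). A call has 1 to 10 rows; each row shifts and turns the commanded pose from where the row before left it, along the tool's axes as they then stand; what a row does not reach is not made up. A row lasts 1/10 s, in which the tool goes at most 50 mm and 8.59 degrees, less where a joint would pass 70% of its speed; a pose out of reach is approached as far as the arm can. A call is refused whole if a number of a shift passes 0.05 or a number of a turn 8.59, either way. A call with a gripper value outside its range is refused whole. The fingers move at their own pace and stop on an object; the grip force is fixed at half the most. Time passes only in rows, so rows that do not move let the fingers close. It gives the time, the measured TCP pose, the force, the opening and the grip force at its end, in the units of the state.
- readout.get_obs(): the state, without advancing time (a new reading comes with each control period).
- vision.get_image(name): name is "scene" or "top" or "wrist"; returns a dict with "image" (384x512x3 uint8, blue, green, red), "range_z" (384x512 float32, m along the optical axis (not along the pixel's ray), 0 where there is no reading), "intrinsics" (3x3 intrinsics, pixels), "eye" and "attitude" of the camera in the world. Camera axes: x right, y down, z forward; pixel columns grow to the right and rows downward; lengths in m; the calibration is good to about 2 mm. The wrist camera is an equidistant fisheye: a pixel r from the principal point sees the ray r / f radians off the axis. A picture is of the moment at which its call begins.
- manip.close_job(): hands the job in; it is judged then, once.
Trained networks look in the newest picture that a camera, given by its name, has taken for a name from the list of things; names that differ only in an ending like _2 or _b are one class to them, and where a whole thing is asked for, a point or a joint stands for the part that bears it (a point fixed in the world has none). Each returns a list of dicts, best first, with "p" (0 to 1); they miss things now and then, are a little off and sometimes report something else, mostly with a low value. They report only what shows in the picture. A call takes as long as a camera call. They do not tell look-alikes from the thing itself.
- finder.boxes_of(camera, label): "pixel" ([row, column] in pixels, amid what is visible of it).
- finder.masks_of(camera, label): "region" (384x512 bool, what is visible of it) and "pixel" ([row, column] in pixels, amid what is visible of it).
The state is a dict: "clock": time; "joints": joint angles; "qd": joint speeds; "tau": joint torques, N m; "position": TCP position; "orientation": TCP orientation; "force": force on the tool from outside, world axes, zero at the start; "torque": the same for the moment, N m; "opening": opening from 0.0 (shut) to 1.0 (fully open); "grasp_force": force on a finger pad.
Only numpy, scipy, OpenCV 4.12 (cv2) and the standard library are available. Lean on these libraries where they do the work, as an engineer would, in place of code of your own. Each camera call takes 0.05 s, during which the arm holds its last target. There are 200 camera calls.

### The job

Release both captive bolts on the little parts cabinet fully, and only then pull its drawer all the way out to its stop. Lay every blued arbor in the green-lined compartment and every bronze bell cup in the red-lined one; once all are in, push the drawer fully shut and turn both bolts back until they are locked at their stops. Leave the walnut case, the oil tin and the screwdriver where they are.

Things in the scene. Friction and masses are not known exactly. Their poses are not given: they have to be found in the camera images.
- cabinet: low dark wooden parts cabinet, fixed: 260 (x) x 300 (y) x 100 mm (z). Origin: centre of its underside; its front with the drawer faces its own -x (roughly towards the robot), y to the left seen from the robot. The drawer opening's upper edge is 88 mm above the bench
- drawer (a joint): travel of the cabinet's only drawer in m: 0 = shut, 0.16 = out at its stop, along the cabinet's -x. Runs with about 2.5 N of friction and stays where left. Its light wooden front is 14 mm thick, 294 mm wide and stands outside the carcass
- handle (a point): middle of the drawer's brass bar handle: 12 mm round bar, 100 mm long along the cabinet's y, 75 mm above the bench, its centre 40 mm in front of the drawer front, on two posts 46 mm either side of the middle; moves with the drawer
- drawer_in (a point): on the drawer's inner floor (16 mm above the bench), mid-width, against the inside of the drawer front; axes as the cabinet's. Inside: 234 mm along +x (first 160 uncovered when fully out), 125 mm either side in y; walls and divider (along y = 0) 50 mm high, 6 mm thick. +y side lined green (arbors), -y side red (bells). Contents must be under 72 mm tall to pass below the top
- bolt_left (a joint): left (+y) captive bolt: brass knob on the cabinet's top, axis vertical, with an upright bar 46 mm long, 14 thick, 32 tall on a 48 mm disc. In rad: 0 = fully released (stop), 1.4 = fully locked (stop), growing clockwise seen from above. At 0 the bar lies along the cabinet's x; at value v it is turned clockwise by v. Stays where left; friction 0.06 N m
- bolt_right (a joint): right (-y) captive bolt: brass knob on the cabinet's top, axis vertical, with an upright bar 46 mm long, 14 thick, 32 tall on a 48 mm disc. In rad: 0 = fully released (stop), 1.4 = fully locked (stop), growing clockwise seen from above. At 0 the bar lies along the cabinet's x; at value v it is turned clockwise by v. Stays where left; friction 0.06 N m
- bolt_left_grip (a point): on the axis of that bolt's knob, 7 mm below the top of its bar (137 mm above the bench): the height to grip; the disc's top lies 23 mm below this point
- bolt_right_grip (a point): on the axis of that bolt's knob, 7 mm below the top of its bar (137 mm above the bench): the height to grip; the disc's top lies 23 mm below this point
- bell1: bronze bell cup, loose, 200 g: a dome 60 mm across and 26 mm high standing on its mouth, with a brass stud 16 mm across and 24 mm tall on top (50 mm in all). Origin: centre of the mouth (underside); z is up along the stud. May be absent
- bell2: bronze bell cup, loose, 200 g: a dome 60 mm across and 26 mm high standing on its mouth, with a brass stud 16 mm across and 24 mm tall on top (50 mm in all). Origin: centre of the mouth (underside); z is up along the stud. May be absent
- arbor1: blued-steel arbor, loose, 180 g: round rod 16 mm thick, 100 mm long along its x, with two square 30 x 30 mm blocks 18 mm wide, centred 32 mm either side of the middle; the rod's axis lies 15 mm above what it rests on, its middle 46 mm are free to grip. Origin: under the rod's middle, level with the blocks' underside. May be absent
- arbor2: blued-steel arbor, loose, 180 g: round rod 16 mm thick, 100 mm long along its x, with two square 30 x 30 mm blocks 18 mm wide, centred 32 mm either side of the middle; the rod's axis lies 15 mm above what it rests on, its middle 46 mm are free to grip. Origin: under the rod's middle, level with the blocks' underside. May be absent
- walnut_case: bystander: cracked walnut metronome case, a pyramid about 120 mm square at the foot and 205 mm tall; origin under its centre
- oil_tin: bystander: oil tin 60 mm across, 100 mm tall; origin under its centre
- screwdriver: bystander: screwdriver with a wooden handle, 200 mm long, lying along its x; origin under its middle
Not all that is in view belongs to the job. What is shaped like the bell1 but black or purple is not meant. What is shaped like the arbor1 but pink or yellow is not meant.

How it is judged:
By the outcome, as a careful person would: the job done as asked, in the order asked, and still so for the second after the job is handed in, with the robot touching nothing.
Of bell1, bell2, arbor1, arbor2 only 2 to 4 are there at a start; the rules pass over those that are not, and their reading is None.
At some moment in a run one of bell1, bell2, arbor1, arbor2 may be knocked a few centimetres aside while the robot is not near it.
Once in a run the grip may slacken for a moment while it holds something.
It also fails if it takes over 210 s, if anything falls off the work surface, if the arm or the gripper's body presses on something with over 40 N, if the wrist force passes 120 N, or if a joint passes its speed limit or range.

## Working session

There is one attempt and no reset: what is moved stays moved. The work goes in short steps, Python scripts to look and compute and a tool call to move; the robot and the scene stay as the last step left them, time stands still between calls to the robot, and variables do not carry over. Pictures are saved under pics/ and viewed, at most 14 in all, crops included, and the job is handed in when it is done.

Besides the shell and the picture viewer there is one more tool, called after "Emit:" as name(argument=value, ...) on one line, values as JSON. step_arm: Moves the arm, as the interface text tells. Its arguments: {"type":"object","properties":{"motion":{"type":"array"}},"required":["motion"]}

```bash
mkdir -p pics; ls
cat > h.py <<'E'
import numpy as np, cv2
from scipy.spatial.transform import Rotation as R
from cell import readout, vision, manip, finder
def att(a):
    a=np.array(a,float); return a if a.shape==(3,3) else R.from_quat(a).as_matrix()
def world(im,px,fish=False):
    K=np.array(im["intrinsics"]); px=np.atleast_2d(px).astype(float); r,c=px[:,0],px[:,1]
    z=im["range_z"][r.astype(int),c.astype(int)]
    x=(c-K[0,2])/K[0,0]; y=(r-K[1,2])/K[1,1]
    if fish:
        t=np.hypot(x,y)+1e-9; s=np.tan(t)/t; x=x*s;y=y*s
    P=np.stack([x*z,y*z,z],1)
    return P@att(im["attitude"]).T+np.array(im["eye"])
def proj(im,P):
    K=np.array(im["intrinsics"]); p=(np.atleast_2d(P)-np.array(im["eye"]))@att(im["attitude"])
    return np.stack([K[1,1]*p[:,1]/p[:,2]+K[1,2],K[0,0]*p[:,0]/p[:,2]+K[0,2]],1)
E
python3 - <<'E'
from h import *
o=readout.get_obs(); print(o)
for n in ("scene","top"):
    im=vision.get_image(n); cv2.imwrite(f"pics/{n}1.png",im["image"])
    print(n,im["intrinsics"],im["eye"],im["attitude"])
    for l in ("cabinet","drawer","handle","bolt_left","bolt_right","bell1","arbor1","walnut_case","oil_tin","screwdriver"):
        for d in finder.masks_of(n,l)[:5]:
            m=d["region"]; px=np.argwhere(m); W=world(im,px); W=W[im["range_z"][m]>0]
            print(n,l,round(d["p"],2),np.round(d["pixel"]),len(px),np.round(np.median(W,0),3) if len(W) else None, np.round(W[:,2].max(),3) if len(W) else None, np.median(im["image"][m],0))
E
```

```text
pics
{'clock': 0.0, 'joints': array([ 1.41720966,  0.50185494, -0.42678349,  1.55146933,  0.22079239,
        1.13827961, -0.21033344]), 'qd': array([-0.0011646 , -0.00077171, -0.00057202, -0.00038476,  0.00022769,
       -0.00058736, -0.00115779]), 'tau': array([ 3.32945374e-04, -5.66581535e+01, -5.81595764e+00, -2.79109114e+01,
       -6.85845315e-02,  3.08680767e-02,  1.99751994e-04]), 'position': array([ 0.2628087 , -0.59372694,  0.22566518]), 'orientation': array([ 9.78362527e-01,  2.06895648e-01, -1.66498085e-04, -9.64054878e-04]), 'force': array([-0.95440294,  0.57160297, -0.49726362]), 'torque': array([ 0.00607363, -0.07422098, -0.01800746]), 'grasp_force': 0.0, 'opening': 1.0012396881055656}
scene [[482.34519557   0.         249.61245587]
 [  0.         482.34519557 188.70141442]
 [  0.           0.           1.        ]] [1.12591278 0.88653817 1.18557159] [ 0.24715821  0.89385162 -0.35837196 -0.10729227]
scene cabinet 0.55 [228. 190.] 9646 [0.806 0.06  0.1  ] 0.151 [ 38.  62. 109.]
scene drawer 0.87 [208. 234.] 437 [0.649 0.025 0.091] 0.105 [102. 177. 234.]
scene handle 0.8
[... 2348 characters left out ...]
0.55 [248. 156.] 224 [0.391 0.344 0.025] 0.037 [81.5 56.5 71. ]
top arbor1 0.49 [211. 345.] 193 [ 0.522 -0.299  0.025] 0.035 [82. 50. 62.]
top arbor1 0.47 [247. 192.] 180 [0.402 0.22  0.026] 0.038 [ 10.  181.  215.5]
top walnut_case 0.92 [170. 365.] 1409 [ 0.657 -0.338  0.094] 0.211 [25. 48. 80.]
top walnut_case 0.37 [133. 253.] 7483 [0.779 0.017 0.101] 0.151 [ 33.  64. 110.]
top oil_tin 0.95 [157. 158.] 369 [0.696 0.335 0.098] 0.108 [150. 177. 211.]
top oil_tin 0.57 [168. 261.] 953 [0.659 0.003 0.082] 0.104 [ 44. 125. 173.]
top screwdriver 0.73 [242. 276.] 216 [ 0.419 -0.06   0.024] 0.032 [ 79.  148.5 211. ]
top screwdriver 0.64 [169. 260.] 1036 [ 0.658 -0.001  0.08 ] 0.102 [ 42. 117. 170.]
```

Run:
```python
from h import *
a=cv2.imread("pics/top1.png")[110:310,90:440]; b=cv2.imread("pics/scene1.png")[90:340,130:430]
cv2.imwrite("pics/a.png",cv2.resize(a,(788,450),interpolation=cv2.INTER_CUBIC)); cv2.imwrite("pics/b.png",cv2.resize(b,(720,600),interpolation=cv2.INTER_CUBIC))
```

```text
(no output)
```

View pics/a.png

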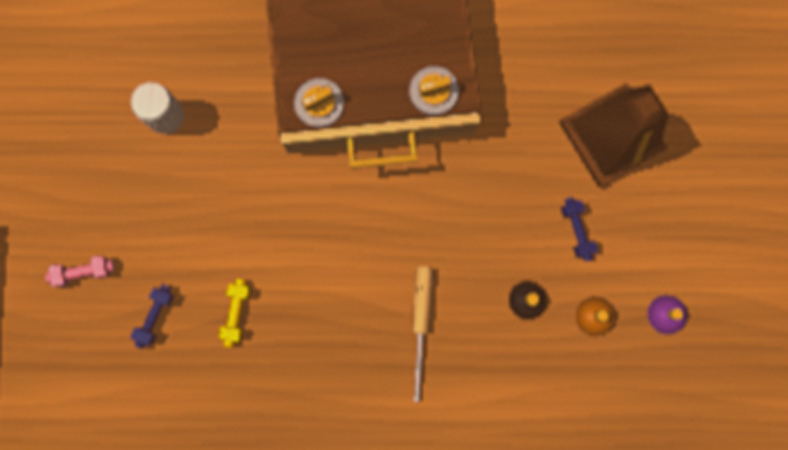

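View pics/b.png

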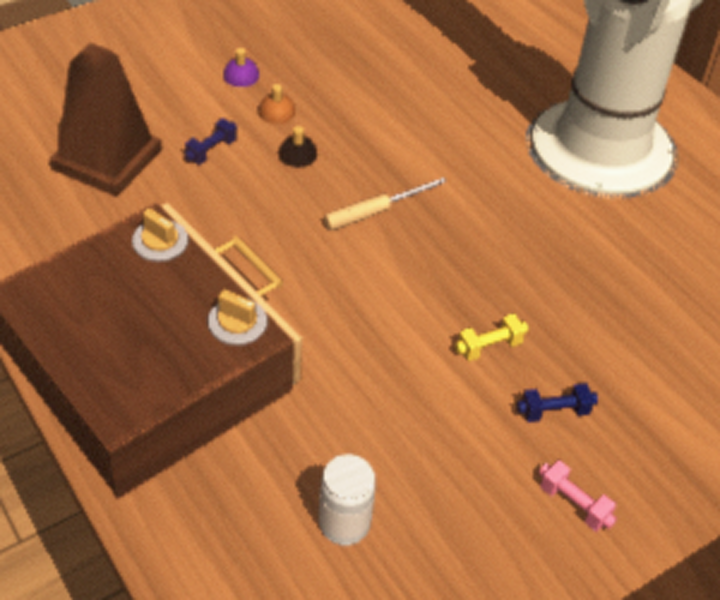

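The bronze bell is at top (248,353); its black (243,325) and purple (251,383) neighbours are decoys. The blued arbors are at top (248,156) and (211,345); pink (230,123) and yellow (247,192) are decoys. These crops confirm it: one bell and two arbors. Next I measure from both cameras.

```bash
cat >> h.py <<'E'
def cloud(n):
    im=vision.get_image(n); m=im["range_z"]>0; px=np.argwhere(m); return world(im,px), im["image"][m], px
def pick(W,c,r,z0,z1):
    return (np.hypot(W[:,0]-c[0],W[:,1]-c[1])<r)&(W[:,2]>z0)&(W[:,2]<z1)
def rect(P): 
    (c,s,a)=cv2.minAreaRect((P[:,:2]*1000).astype(np.float32)); return np.round(c,1),np.round(s,1),round(a,1)
def pca(P):
    q=P[:,:2]-P[:,:2].mean(0); w,v=np.linalg.eigh(q.T@q); return np.degrees(np.arctan2(v[1,1],v[0,1]))
def rel(xyz,yaw,o=None):
    "shift in tool axes after turning, and turn (deg, tool z) to reach tcp xyz with tool-x yaw (deg, mod 180)"
    o=o or readout.get_obs(); Rm=R.from_quat(o["orientation"]).as_matrix(); cur=np.degrees(np.arctan2(Rm[1,0],Rm[0,0]))
    t=-((yaw-cur+90)%180-90); y=np.radians(cur-t); d=np.array(xyz)-o["position"]
    ex=np.array([np.cos(y),np.sin(y),0]); ey=np.array([np.sin(y),-np.cos(y),0])
    print("turn %.1f then shift mm x %.1f y %.1f z %.1f | cur yaw %.1f tilt %.2f pos %s j7 %.2f"%(t,1e3*d@ex,1e3*d@ey,-1e3*d[2],cur,np.degrees(np.arccos(-Rm[2,2])),np.round(o["position"],4),o["joints"][6]))
E
python3 - <<'E'
from h import *
for n in("top","scene"):
    W,C,px=cloud(n); C=C.astype(int)
    print(n)
    m=pick(W,(0.80,0.02),.2,.094,.106); print("cab top",rect(W[m]),np.median(W[m][:,2]),m.sum())
    for c in((.70,.095),(.717,-.073)):
        m=pick(W,c,.04,.13,.16); P=W[m]; print("bar",rect(P),pca(P),P.mean(0),np.percentile(P[:,2],95),len(P))
        m=pick(W,c,.04,.109,.122); P=W[m]; print(" disc",rect(P),np.median(P[:,2]),len(P))
    m=pick(W,(.62,0.0),.05,.06,.1)&(W[:,0]<.655); P=W[m]; print("handle",rect(P),pca(P),P.mean(0),P[:,2].max(),len(P))
    for c in((.392,.344),(.522,-.299)):
        m=pick(W,c,.07,.008,.05)&(C.max(1)<130)&(C[:,0]>C[:,2]+8); P=W[m]; print("arbor",rect(P),pca(P),P.mean(0),P[:,2].max(),len(P))
    m=pick(W,(.394,-.319),.045,.035,.07); P=W[m]; print("stud",rect(P),P.mean(0),np.percentile(P[:,2],90),len(P))
    m=pick(W,(.394,-.319),.045,.008,.03); P=W[m]; print("dome",rect(P),P[:,2].max(),len(P))
E
```

```text
top
cab top (array([794.6,  19.1]), array([275.8, 300.6]), 6.3) 0.10114967024115651 5975
bar (array([700.3,  93.3]), array([14.6, 44.9]), 28.6) 118.85700399037869 [0.69899889 0.09359438 0.14329579] 0.14750935059135034 72
 disc (array([698.2,  92.3]), array([62.7, 68.7]), 25.3) 0.11366815367475047 136
bar (array([718.9, -74.9]), array([14. , 44.8]), 20.8) 108.94422641491593 [ 0.71834863 -0.0751511   0.14296531] 0.1481459704316168 72
 disc (array([720.2, -75.8]), array([64.3, 62.9]), 22.4) 0.11367244921350539 120
handle (array([628.3,   1. ]), array([31.2, 97.8]), 6.0) 96.03412430771112 [ 6.20679583e-01 -5.86460966e-05  8.08075231e-02] 0.08775853722293969 127
arbor (array([387.7, 344.5]), array([25.3, 90.7]), 65.5) 157.48002088152788 [0.38809993 0.34484391 0.02792457] 0.03803956883970461 108
arbor (array([ 524.3, -298.3]), array([90.3, 27.2]), 14.7) -164.43839524537913 [ 0.52444311 -0.29822037  0.02739307] 0.04041505013633029 113
stud (array([ 393.4, -323.1]), array([13.1, 13.4]), 87.1) [ 0.39442541 -0.32338589  0.04733623] 0.05142840171215579 21
dome (array([ 402.2, -319.5]), array([7
[... 471 characters left out ...]
47387727 83
 disc (array([717.7, -72.1]), array([58.3, 54.4]), 28.5) 0.11418567857696815 102
handle (array([633.9,   1.7]), array([46.9, 97.5]), 8.1) 92.21432445419543 [0.62088145 0.00463965 0.08010324] 0.09454507129269607 125
arbor (array([389.2, 345.4]), array([31.3, 98.5]), 67.1) 157.41485876257488 [0.39019369 0.34734394 0.02494463] 0.03738344875635069 217
arbor (array([ 524.5, -296.9]), array([89.1, 30.3]), 16.4) -163.3520828205547 [ 0.52376206 -0.29628683  0.02554449] 0.0363310176031586 95
stud (array([ 391.8, -324.3]), array([20. , 15.1]), 57.7) [ 0.39227953 -0.32338591  0.04617672] 0.053637425766845825 26
dome (array([ 394., -320.]), array([46.6, 53.1]), 58.6) 0.029934719180526592 121
```

```bash
python3 -c "
from h import *
rel((.6995,.0935,.20),-61.3)"
```

```text
turn 85.2 then shift mm x -393.8 y -713.0 z 26.7 | cur yaw 23.9 tilt 0.00 pos [ 0.2632 -0.5943  0.2267] j7 -0.21
```

Emit:
step_arm(motion=[[[0,0,0,8.5,1],[0,0,0,8.5,1],[0,0,0,8.5,1],[0,0,0,8.5,1],[0,0,0,8.5,1],[0,0,0,8.5,1],[0,0,0,8.5,1],[0,0,0,8.5,1],[0,0,0,8.5,1],[0,0,0,8.5,1]]])

```text
clock: 2.2
position: [0.2633, -0.5943, 0.2267]
orientation: [0.86, -0.511, 0.0, -0.0]
force: [0.6, -0.5, 1.0]
opening: 0.999
grasp_force: 0.0
```

```bash
python3 -c "
from h import *
rel((.6995,.0935,.20),-61.3)"
```

```text
turn -0.2 then shift mm x -393.8 y -712.9 z 26.7 | cur yaw -61.5 tilt 0.01 pos [ 0.2633 -0.5943  0.2267] j7 -1.58
```

Emit:
step_arm(motion=[[[-0.02,-0.036,0,0,0],[-0.02,-0.036,0,0,0],[-0.02,-0.036,0,0,0],[-0.02,-0.036,0,0,0],[-0.02,-0.036,0,0,0],[-0.02,-0.036,0,0,0],[-0.02,-0.036,0,0,0],[-0.02,-0.036,0,0,0],[-0.02,-0.036,0,0,0],[-0.02,-0.036,0,0,0]]])

```text
clock: 3.2
position: [0.4826, -0.2439, 0.227]
orientation: [0.861, -0.508, 0.0, 0.0]
force: [-0.0, 0.1, -0.1]
opening: 0.497
grasp_force: 0.0
```

Emit:
step_arm(motion=[[[-0.02,-0.036,0,0,0],[-0.02,-0.036,0,0,0],[-0.02,-0.036,0,0,0],[-0.02,-0.036,0,0,0],[-0.02,-0.036,0,0,0],[-0.02,-0.036,0,0,0],[-0.02,-0.036,0,0,0],[-0.02,-0.036,0,0,0],[-0.02,-0.036,0,0,0],[0,0,0,0,0]]])

```text
clock: 4.2
position: [0.674, 0.0698, 0.2246]
orientation: [0.864, -0.503, -0.002, -0.001]
force: [-0.9, 1.3, -0.6]
opening: 0.5
grasp_force: 0.0
```

Run:
```python
from h import *
rel((.6995,.0935,.12),-61.3)
im=vision.get_image("wrist"); print(im["eye"],im["attitude"],im["intrinsics"])
cv2.imwrite("pics/w1.png",im["image"])
W=world(im,np.argwhere(im["range_z"]>0),True)
for c in((.70,.095),(.717,-.073)):
    P=W[pick(W,c,.04,.135,.16)]; 
    if len(P)>5: print(rect(P),pca(P),P.mean(0),np.percentile(P[:,2],95),len(P))
```

```text
turn 0.9 then shift mm x -8.5 y -33.8 z 104.6 | cur yaw -60.4 tilt 0.24 pos [0.674  0.0698 0.2246] j7 -2.56
[0.7112758  0.00672439 0.38311257] [-0.25287485  0.95745894  0.13461888 -0.03470506] [[297.31863964   0.         258.27232151]
 [  0.         297.31863964 193.1399591 ]
 [  0.           0.           1.        ]]
(array([699.4,  94.4]), array([14.2, 44.8]), 29.0) 121.14689462463828 [0.70012726 0.09143014 0.14400925] 0.1458792977241434 826
(array([718.2, -73.6]), array([14.4, 45.6]), 18.0) 107.4694773338732 [ 0.71788876 -0.07186687  0.14390473] 0.14575458066329752 894
```

View pics/w1.png

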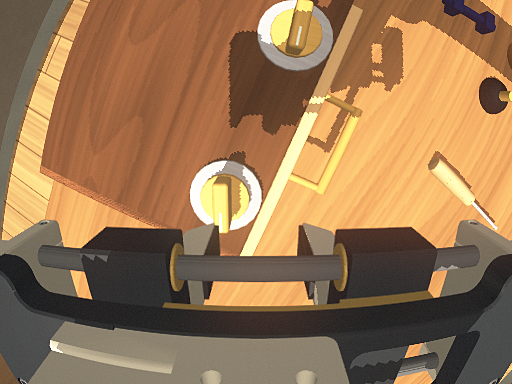

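The wrist view shows the left knob at pixel (195,225), the right at (35,296) and the handle at (145,325). Joint 7 is at its limit, so I take the grasp half a turn round.

Emit:
step_arm(motion=[[[0,0,0,-8.5,0],[0,0,0,-8.5,0],[0,0,0,-8.5,0],[0,0,0,-8.5,0],[0,0,0,-8.5,0],[0,0,0,-8.5,0],[0,0,0,-8.5,0],[0,0,0,-8.5,0],[0,0,0,-8.5,0],[0,0,0,-8.5,0]]])

```text
clock: 5.25
position: [0.672, 0.0565, 0.2263]
orientation: [0.978, 0.209, -0.001, -0.0]
force: [0.4, 0.6, -0.9]
opening: 0.502
grasp_force: 0.0
```

Emit:
step_arm(motion=[[[0,0,0,-8.5,0],[0,0,0,-8.5,0],[0,0,0,-8.5,0],[0,0,0,-8.5,0],[0,0,0,-8.5,0],[0,0,0,-8.5,0],[0,0,0,-8.5,0],[0,0,0,-8.5,0],[0,0,0,-8.5,0],[0,0,0,-8.5,0]]])

```text
clock: 6.25
position: [0.672, 0.0564, 0.2263]
orientation: [0.58, 0.815, -0.0, -0.001]
force: [-0.5, -0.4, -0.7]
opening: 0.499
grasp_force: 0.0
```

```bash
python3 -c "
from h import *
rel((.6995,.094,.119),-61.2)"
```

```text
turn -9.7 then shift mm x 19.7 y 42.2 z 107.3 | cur yaw 109.1 tilt 0.08 pos [0.672  0.0564 0.2263] j7 0.15
```

Emit:
step_arm(motion=[[[0,0,0,-4.9,0],[0,0,0,-4.8,0],[0.01,0.021,0,0,0],[0.0097,0.0212,0,0,0],[0,0,0.02,0,0],[0,0,0.02,0,0],[0,0,0.02,0,0],[0,0,0,0,0],[0,0,0,0,0]]])

```text
clock: 7.15
position: [0.6997, 0.0946, 0.1663]
orientation: [0.512, 0.859, -0.0, -0.001]
force: [0.8, -0.2, 0.0]
opening: 0.499
grasp_force: 0.0
```

```bash
python3 -c "
from h import *
rel((.6995,.094,.119),-61.2)"
```

```text
turn -0.3 then shift mm x -0.4 y -0.4 z 47.3 | cur yaw 118.5 tilt 0.13 pos [0.6997 0.0946 0.1663] j7 0.24
```

Emit:
step_arm(motion=[[[0,0,0.016,0,0],[0,0,0.016,0,0],[0,0,0.015,0,0],[0,0,0,0,0],[0,0,0,0,-1],[0,0,0,0,-1],[0,0,0,0,-1],[0,0,0,0,-1],[0,0,0,0,-1],[0,0,0,0,-1]]])

```text
clock: 8.15
position: [0.6977, 0.0947, 0.1195]
orientation: [0.511, 0.859, -0.002, -0.002]
force: [-7.7, -2.5, 5.5]
opening: 0.148
grasp_force: 30.0
```

Emit:
step_arm(motion=[[[0,0,0,-7,-1],[0,0,0,-7,-1],[0,0,0,-7,-1],[0,0,0,-7,-1],[0,0,0,-7,-1]]])

```text
clock: 8.65
position: [0.6973, 0.0942, 0.1195]
orientation: [0.227, 0.974, -0.002, -0.003]
force: [-8.8, -3.6, 6.9]
opening: 0.149
grasp_force: 30.0
```

Emit:
step_arm(motion=[[[0,0,0,-7,-1],[0,0,0,-7,-1],[0,0,0,-7,-1],[0,0,0,-7,-1],[0,0,0,-4,-1],[0,0,0,0,-1]]])

```text
clock: 9.25
position: [0.6972, 0.0936, 0.1195]
orientation: [-0.049, 0.999, -0.001, -0.004]
force: [-10.3, -4.0, 9.1]
opening: 0.149
grasp_force: 30.0
```

```bash
python3 -c "
from h import *
o=readout.get_obs();rel((.6995,.094,.119),6.3);print(o['torque'],o['grasp_force'])"
```

```text
turn -0.7 then shift mm x -2.3 y 0.2 z 0.5 | cur yaw -174.4 tilt 0.44 pos [0.6972 0.0936 0.1195] j7 1.26
[-0.86130864  1.90554517  0.05267335] 29.995792508125305
```

Emit:
step_arm(motion=[[[0,0,0,-2,-1],[0,0,0,-2,-1],[0,0,0,-1,-1],[0,0,0,0,-1]]])

```text
clock: 9.65
position: [0.6974, 0.0936, 0.1195]
orientation: [-0.09, 0.996, -0.001, -0.004]
force: [-9.4, -3.8, 6.9]
opening: 0.158
grasp_force: 31.6
```

```bash
python3 -c "
from h import *
o=readout.get_obs();rel((.6995,.094,.119),6.3);print(o['torque'],o['grasp_force'])"
```

```text
turn 4.1 then shift mm x -2.2 y 0.2 z 0.5 | cur yaw -169.6 tilt 0.42 pos [0.6974 0.0936 0.1195] j7 1.34
[-0.68821008  1.82918961 -0.76885179] 31.61245559749659
```

Emit:
step_arm(motion=[[[0,0,0,0,0],[0,0,0,0,0],[0,0,0,0,0],[0,0,-0.03,0,0],[0,0,-0.03,0,0],[0,0,0,8.2,0],[0,0,0,8.2,0],[0,0,0,8.2,0],[0,0,0,8.2,0],[0,0,0,8.2,0]]])

```text
clock: 10.65
position: [0.7001, 0.0964, 0.1791]
orientation: [0.265, 0.964, 0.001, -0.001]
force: [-0.5, 0.3, -0.4]
opening: 0.5
grasp_force: 0.0
```

Emit:
step_arm(motion=[[[0,0,0,8.2,0],[0,0,0,8.2,0],[0,0,0,8.2,0],[0,0,0,8.2,0],[0,0,0,8.2,0],[0,0,0,0,0]]])

```text
clock: 11.25
position: [0.7, 0.0966, 0.1791]
orientation: [0.584, 0.812, 0.0, -0.001]
force: [-0.6, 1.0, 0.4]
opening: 0.496
grasp_force: 0.0
```

Run:
```python
from h import *
rel((.7182,-.0738,.119),-71.7)
for n in("top","wrist"):
    im=vision.get_image(n); W=world(im,np.argwhere(im["range_z"]>0),n=="wrist")
    for c in((.70,.095),(.717,-.073)):
        P=W[pick(W,c,.04,.135,.15)]
        if len(P)>5: print(n,rect(P),pca(P),len(P))
```

```text
turn 0.2 then shift mm x -167.5 y -36.3 z 60.1 | cur yaw 108.5 tilt 0.09 pos [0.7    0.0966 0.1791] j7 0.07
top (array([719.2, -75.2]), array([13.6, 44.1]), 16.1) 108.30833828369249 62
wrist (array([699.2,  95.3]), array([45.6, 13.5]), 6.9) -173.4770774829455 1311
```

Emit:
step_arm(motion=[[[-0.042,-0.009,0,0,0],[-0.042,-0.009,0,0,0],[-0.042,-0.009,0,0,0],[-0.0417,-0.0093,0,0,0],[0,0,0.02,0,0],[0,0,0,0,0],[0,0,0,0,0]]])

```text
clock: 12.05
position: [0.7183, -0.0728, 0.1583]
orientation: [0.583, 0.813, 0.0, -0.002]
force: [-0.4, 0.4, 0.2]
opening: 0.498
grasp_force: 0.0
```

```bash
python3 -c "
from h import *
rel((.7184,-.0742,.119),-71.7)"
```

```text
turn 0.4 then shift mm x -1.4 y -0.3 z 39.3 | cur yaw 108.7 tilt 0.25 pos [ 0.7183 -0.0728  0.1583] j7 0.32
```

Emit:
step_arm(motion=[[[-0.001,0,0.02,0,0],[0,0,0.019,0,0],[0,0,0,0,0],[0,0,0,0,-1],[0,0,0,0,-1],[0,0,0,0,-1],[0,0,0,0,-1],[0,0,0,0,-1],[0,0,0,0,-1]]])

```text
clock: 12.95
position: [0.7177, -0.0763, 0.1207]
orientation: [0.584, 0.812, -0.001, -0.002]
force: [-5.9, -1.3, 5.9]
opening: 0.15
grasp_force: 30.0
```

Emit:
step_arm(motion=[[[0,0,0,-7.5,-1],[0,0,0,-7.5,-1],[0,0,0,-7.5,-1],[0,0,0,-7.5,-1],[0,0,0,-7.5,-1]]])

```text
clock: 13.45
position: [0.7181, -0.0759, 0.1207]
orientation: [0.29, 0.957, -0.0, -0.002]
force: [-5.2, 0.2, 4.5]
opening: 0.148
grasp_force: 30.0
```

Emit:
step_arm(motion=[[[0,0,0,-7.5,-1],[0,0,0,-7.5,-1],[0,0,0,-7.5,-1],[0,0,0,-7.5,-1],[0,0,0,-7.5,-1],[0,0,0,-2.5,-1],[0,0,0,-2.5,-1],[0,0,0,0,-1]]])

```text
clock: 14.25
position: [0.7183, -0.0752, 0.1207]
orientation: [-0.074, 0.997, 0.001, -0.001]
force: [-5.2, 2.1, 5.5]
opening: 0.151
grasp_force: 30.7
```

```bash
python3 -c "
from h import *
o=readout.get_obs();rel((.7184,-.0742,.119),6.5);print(o['torque'],o['grasp_force'])"
```

```text
turn 2.0 then shift mm x -0.2 y 1.0 z 1.7 | cur yaw -171.5 tilt 0.20 pos [ 0.7183 -0.0752  0.1207] j7 1.55
[ 0.3603302   0.89865334 -0.73557652] 30.723801255226135
```

Emit:
step_arm(motion=[[[0,0,0,0,0],[0,0,0,0,0],[0,0,0,0,0],[0,0,-0.035,0,0],[0,0,-0.035,0,0],[0,0,0,8.4,0],[0,0,0,8.4,0],[0,0,0,8.4,0],[0,0,0,8.4,0],[0,0,0,8.4,0]]])

```text
clock: 15.25
position: [0.7193, -0.0756, 0.1897]
orientation: [0.291, 0.957, 0.0, -0.001]
force: [-0.7, -0.1, -0.1]
opening: 0.503
grasp_force: 0.0
```

Emit:
step_arm(motion=[[[0,0,0,8.4,0],[0,0,0,8.4,0],[0,0,0,8.4,0],[0,0,0,8.4,0],[0,0,0,8.4,0],[0,0,0,8.3,0],[0,0,0,0,0]]])

```text
clock: 15.95
position: [0.7193, -0.0754, 0.1897]
orientation: [0.668, 0.744, -0.0, -0.001]
force: [-0.8, -0.5, -0.5]
opening: 0.507
grasp_force: 0.0
```

Run:
```python
from h import *
rel((.622,.001,.056),-83.5)
for n in("wrist","top","scene"):
    im=vision.get_image(n); W=world(im,np.argwhere(im["range_z"]>0),n=="wrist")
    for c in((.70,.095),(.717,-.073)):
        P=W[pick(W,c,.04,.135,.15)]
        if len(P)>5: print(n,rect(P),pca(P),len(P))
    P=W[pick(W,(.618,0.002),.035,.065,.095)]
    if len(P)>5:
        P=P[P[:,2]>.07]; Q=P[np.abs(P[:,1])<.03]; print(n,"handle",rect(Q),pca(Q),np.round(Q.mean(0),4),Q[:,2].max(),np.round(np.polyfit(Q[:,1],Q[:,0],1),3),len(Q))
```

```text
turn -0.3 then shift mm x 86.9 y -88.0 z 133.7 | cur yaw 96.2 tilt 0.09 pos [ 0.7193 -0.0754  0.1897] j7 0.12
wrist (array([718.1, -73.9]), array([45.3, 13.8]), 6.5) -173.87884236241803 1246
wrist handle (array([ 6.18e+02, -1.00e-01]), array([12.1, 60.8]), 6.6) 96.49079860037257 [ 6.189e-01 -2.000e-04  8.020e-02] 0.08391301847876836 [-0.11   0.619] 783
top (array([700. ,  93.7]), array([45.5, 13.8]), 6.3) -173.17709468823347 61
top handle (array([618.4,   0.8]), array([11.9, 57.4]), 5.0) 96.22804796449186 [0.6179 0.0013 0.0813] 0.08809084021900437 [-0.105  0.618] 64
scene (array([698.7,  92.7]), array([44.7, 18.6]), 7.8) -174.2524111961948 85
scene (array([716.5, -75.2]), array([48.4, 13.9]), 5.5) -174.14222265401298 75
scene handle (array([615.9,   0.8]), array([12.5, 58.6]), 7.2) 96.4882923589257 [0.6167 0.0007 0.08  ] 0.08592837177207824 [-0.11   0.617] 58
```

Emit:
step_arm(motion=[[[0.03,-0.031,0,-0.3,-0.4],[0.03,-0.031,0,0,-0.4],[0.026,-0.0306,0,0,-0.4],[0,0,0.04,0,-0.4],[0,0,0.04,0,-0.4],[0,0,0,0,-0.4],[0,0,0,0,-0.4]]])

```text
clock: 16.8
position: [0.6171, -0.0006, 0.1101]
orientation: [0.665, 0.747, -0.001, -0.002]
force: [0.8, 0.2, -0.1]
opening: 0.303
grasp_force: 0.0
```

```bash
python3 -c "
from h import *
rel((.6182,0,.056),-83.5)"
```

```text
turn 0.1 then shift mm x 0.5 y 1.1 z 54.1 | cur yaw 96.6 tilt 0.19 pos [ 6.171e-01 -6.000e-04  1.101e-01] j7 -0.01
```

Emit:
step_arm(motion=[[[0,0.001,0.027,0,-0.4],[0,0,0.027,0,-0.4],[0,0,0,0,-0.4],[0,0,0,0,-1],[0,0,0,0,-1],[0,0,0,0,-1],[0,0,0,0,-1],[0,0,0,0,-1]]])

```text
clock: 17.6
position: [0.6163, -0.0008, 0.058]
orientation: [0.666, 0.746, -0.002, -0.002]
force: [-9.1, -2.1, 7.6]
opening: 0.115
grasp_force: 30.0
```

Emit:
step_arm(motion=[[[0,-0.01,0,0,-1],[0,-0.015,0,0,-1],[0,-0.015,0,0,-1],[0,-0.015,0,0,-1],[0,-0.015,0,0,-1],[0,0,0,0,-1]]])

```text
clock: 18.2
position: [0.5479, -0.0085, 0.0579]
orientation: [0.666, 0.746, 0.0, -0.001]
force: [-3.0, 0.7, 3.6]
opening: 0.117
grasp_force: 30.0
```

```bash
python3 -c "
from h import *
rel((.6182-.16*.9936,-.16*.113,.056),-83.5)"
```

```text
turn 0.0 then shift mm x 0.5 y -89.2 z 1.9 | cur yaw 96.5 tilt 0.06 pos [ 0.5479 -0.0085  0.0579] j7 -0.01
```

Emit:
step_arm(motion=[[[0,-0.015,0,0,-1],[0,-0.015,0,0,-1],[0,-0.015,0,0,-1],[0,-0.015,0,0,-1],[0,-0.015,0,0,-1],[0,-0.01,0,0,-1],[0,-0.004,0,0,-1],[0,-0.003,0,0,-1],[0,0,0,0,-1]]])

```text
clock: 19.1
position: [0.4592, -0.0185, 0.0579]
orientation: [0.665, 0.746, 0.001, 0.0]
force: [0.6, 1.0, 8.9]
opening: 0.122
grasp_force: 30.0
```

```bash
python3 -c "
from h import *
rel((.6182-.16*.9936,-.16*.113,.056),-83.5)"
```

```text
turn 0.1 then shift mm x 0.4 y 0.1 z 1.9 | cur yaw 96.6 tilt 0.14 pos [ 0.4592 -0.0185  0.0579] j7 0.00
```

Emit:
step_arm(motion=[[[0,-0.003,0,0,-1],[0,-0.003,0,0,-1],[0,0,0,0,-1]]])

```text
clock: 19.4
position: [0.4573, -0.0187, 0.058]
orientation: [0.665, 0.747, 0.004, 0.003]
force: [10.0, 1.7, -5.5]
opening: 0.119
grasp_force: 30.0
```

```bash
python3 -c "
from h import *
rel((.6182-.16*.9936,-.16*.113,.056),-83.5)"
```

```text
turn 0.1 then shift mm x 0.4 y 2.0 z 2.0 | cur yaw 96.6 tilt 0.56 pos [ 0.4573 -0.0187  0.058 ] j7 0.00
```

Emit:
step_arm(motion=[[[0,0.003,0,0,-0.4],[0,0,0,0,-0.4],[0,0,0,0,-0.4],[0,0,-0.04,0,-0.4],[0,0,-0.04,0,-0.4],[0,0,-0.04,0,0],[-0.04,0,0,8,0],[-0.03,0,0,8,0],[0,0,0,8,0],[0,0,0,8,0]]])

```text
clock: 20.4
position: [0.4573, -0.0903, 0.176]
orientation: [0.848, 0.53, -0.001, -0.001]
force: [0.6, 0.8, -0.1]
opening: 0.497
grasp_force: 0.0
```

Emit:
step_arm(motion=[[[0,0,0,8,0],[0,0,0,8,0],[0,0,0,8,0],[0,0,0,8,0],[0,0,0,8,0],[0,0,0,8,0],[0,0,0,0,0]]])

```text
clock: 21.1
position: [0.4574, -0.0889, 0.1759]
orientation: [0.99, 0.143, -0.001, -0.001]
force: [0.2, 0.0, 0.0]
opening: 0.501
grasp_force: 0.0
```

```bash
cat > look.py <<'E'
from h import *
def look(names,blues=(),bells=()):
  for n in names:
    im=vision.get_image(n); m=im["range_z"]>0; W=world(im,np.argwhere(m),n=="wrist"); C=im["image"][m].astype(int)
    for c in blues:
        k=pick(W,c,.1,.008,.07)&(C.max(1)<150)&(C[:,0]>C[:,2]+8); P=W[k]
        if len(P)>20: print(n,"arbor",rect(P),round(pca(P),1),np.round(P.mean(0),4),round(P[:,2].max(),3),len(P))
    for c in bells:
        k=pick(W,c,.05,.035,.07); P=W[k]
        if len(P)>10: print(n,"stud",rect(P),np.round(P.mean(0),4),round(np.percentile(P[:,2],90),3),len(P))
    cv2.imwrite(f"pics/{n}_last.png",im["image"])
E
python3 - <<'E'
from look import *
look(("top","wrist","scene"),((.524,-.298),(.389,.345)),((.394,-.321),))
rel((.5244,-.2975,.003),16)
E
```

```text
top arbor (array([ 539.3, -290.2]), array([26. , 55.7]), 90.0) -164.6 [ 0.5445 -0.2925  0.0272] 0.039 69
top arbor (array([388.1, 344.6]), array([25.3, 90.9]), 68.1) 157.6 [0.3884 0.3445 0.0291] 0.036 109
top stud (array([ 393.3, -323.5]), array([12.9, 13.4]), 87.8) [ 0.3944 -0.3232  0.048 ] 0.053 21
wrist arbor (array([ 524. , -298.1]), array([98.8, 30.1]), 16.4) -162.4 [ 0.5284 -0.295   0.0257] 0.032 999
scene arbor (array([ 540., -289.]), array([59.1, 27.8]), 0.7) -161.3 [ 0.546  -0.2894  0.0244] 0.035 67
scene arbor (array([388.1, 346.1]), array([29.7, 98.6]), 70.4) 157.8 [0.3899 0.3475 0.0247] 0.035 219
scene stud (array([ 392.6, -323.1]), array([21.1, 15.1]), 57.9) [ 0.3921 -0.3235  0.0466] 0.053 23
turn 0.7 then shift mm x 6.4 y 218.9 z 173.1 | cur yaw 16.7 tilt 0.15 pos [ 0.4579 -0.0888  0.1761] j7 -1.13
```

View pics/wrist_last.png

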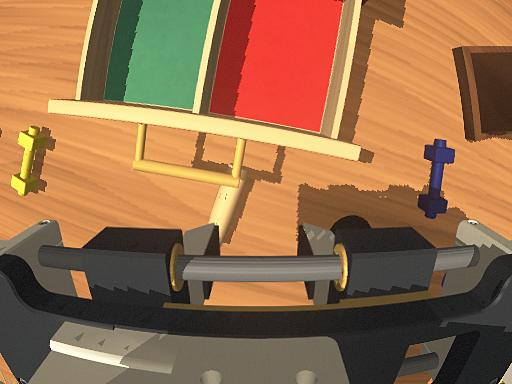

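The wrist view shows the open drawer with green at (50,160) and red at (60,280), and the blue arbor at (178,437) by the case. I go for that arbor.

Emit:
step_arm(motion=[[[0,0.044,0,0.4,0],[0.006,0.044,0,0,0],[0,0.044,0,0,0],[0,0.044,0,0,0],[0,0.043,0,0,0],[0,0,0.04,0,0],[0,0,0.04,0,0],[0,0,0,0,0],[0,0,0,0,0]]])

```text
clock: 22.15
position: [0.5245, -0.297, 0.0955]
orientation: [0.99, 0.141, -0.002, -0.001]
force: [-0.0, -0.6, 0.3]
opening: 0.497
grasp_force: 0.0
```

Run:
```python
from look import *
look(("wrist",),((.524,-.298),))
rel((.5240,-.298,.003),16.4)
```

```text
wrist arbor (array([ 525.3, -298.5]), array([97.3, 28.7]), 16.7) -163.6 [ 0.5297 -0.2975  0.0275] 0.033 2342
turn -0.2 then shift mm x -1.9 y -0.2 z 94.1 | cur yaw 16.2 tilt 0.05 pos [ 0.5259 -0.2976  0.0971] j7 -0.74
```

Emit:
step_arm(motion=[[[-0.001,0,0.03,0,0],[0,0,0.03,0,0],[0,0,0.02,0,0],[0,0,0.013,0,0],[0,0,0,0,0],[0,0,0,0,-1],[0,0,0,0,-1],[0,0,0,0,-1],[0,0,0,0,-1],[0,0,0,0,-1]]])

```text
clock: 23.2
position: [0.5248, -0.2983, 0.0038]
orientation: [0.99, 0.14, -0.0, 0.0]
force: [0.2, -1.0, 3.7]
opening: 0.163
grasp_force: 30.0
```

Emit:
step_arm(motion=[[[0,0,-0.02,0,-1],[0,0,-0.04,0,-1],[0,0,-0.04,0,-1],[0,0,-0.04,0,-1],[0,0,-0.02,0,-1],[0,0,0,0,-1]]])

```text
clock: 23.8
position: [0.5264, -0.2989, 0.1664]
orientation: [0.99, 0.14, 0.002, 0.001]
force: [0.5, -0.7, -2.3]
opening: 0.162
grasp_force: 30.0
```

Run:
```python
from h import *
# cabinet frame from bolts midpoint (cab y=0); drawer floor origin from handle: +40+14
th=np.radians(6.5); ex=np.array([np.cos(th),np.sin(th)]); ey=np.array([-ex[1],ex[0]])
im=vision.get_image("top"); W=world(im,np.argwhere(im["range_z"]>0)); C=im["image"][im["range_z"]>0].astype(int)
h=np.array([.618,0])-.16*ex; o=h+.054*ex; print("origin",o)
L=np.c_[(W[:,:2]-o)@ex,(W[:,:2]-o)@ey,W[:,2]]
k=(abs(L[:,0]-.08)<.1)&(abs(L[:,1])<.16)&(W[:,2]<.06)
g=k&(C[:,1]>C[:,2]+20); r=k&(C[:,2]>C[:,1]+70)
for n,m in(("green",g),("red",r)):
    P=L[m]; print(n,m.sum(),np.percentile(P[:,:2],[2,98],axis=0).round(3).tolist(),np.median(P[:,2]))
f=(abs(L[:,0]+.007)<.02)&(abs(L[:,1])<.147)&(W[:,2]>.07); print("front",np.percentile(L[f],[5,50,95],axis=0).round(3).tolist())
for y in(.042,.092):
    print(y); rel((*(o+.085*ex+y*ey),.16),6.5)
```

```text
origin [ 0.51268138 -0.01199954]
green 1031 [[0.015, 0.009], [0.151, 0.094]] 0.01766450006987741
red 1833 [[0.011, -0.122], [0.171, 0.157]] 0.017119533669136322
front [[-0.013, -0.131, 0.077], [-0.008, 0.001, 0.093], [0.0, 0.131, 0.098]]
0.042
turn 9.7 then shift mm x 105.2 y -327.6 z 4.0 | cur yaw 16.2 tilt 0.04 pos [ 0.525 -0.298  0.164] j7 -0.75
0.092
turn 9.7 then shift mm x 105.2 y -377.6 z 4.0 | cur yaw 16.2 tilt 0.04 pos [ 0.525 -0.298  0.164] j7 -0.75
```

Emit:
step_arm(motion=[[[0,0,0,5,-1],[0,0,0,4.7,-1],[0,-0.03,0,0,-1],[0.01,-0.042,0,0,-1],[0.013,-0.042,0,0,-1],[0.013,-0.042,0,0,-1],[0.013,-0.042,0,0,-1],[0.013,-0.042,0,0,-1],[0.013,-0.042,0,0,-1],[0.015,-0.042,0,0,-1]]])

```text
clock: 24.85
position: [0.5754, 0.0359, 0.1605]
orientation: [0.998, 0.056, -0.003, -0.0]
force: [1.1, -0.6, -1.5]
opening: 0.163
grasp_force: 30.0
```

Emit:
step_arm(motion=[[[0,-0.03,0,0,-1],[0,-0.0166,0,0,-1],[0,0,0,0,-1],[0,0,0,0,-1]]])

```text
clock: 25.25
position: [0.5708, 0.08, 0.1612]
orientation: [0.998, 0.057, -0.003, -0.0]
force: [0.4, -0.0, -2.0]
opening: 0.165
grasp_force: 30.0
```

Run:
```python
from h import *
th=np.radians(6.5); ex=np.array([np.cos(th),np.sin(th)]); ey=np.array([-ex[1],ex[0]]); o=np.array([.5127,-.012])
rel((*(o+.07*ex+.085*ey),.02),6.5); print(readout.get_obs()["grasp_force"])
im=vision.get_image("wrist"); cv2.imwrite("pics/w3.png",im["image"])
W=world(im,np.argwhere(im["range_z"]>0),True); C=im["image"][im["range_z"]>0].astype(int)
L=np.c_[(W[:,:2]-o)@ex,(W[:,:2]-o)@ey,W[:,2]]
g=(abs(L[:,0]-.1)<.1)&(abs(L[:,1])<.16)&(W[:,2]<.03)&(C[:,1]>C[:,2]+20); print(np.percentile(L[g],[1,50,99],axis=0).round(3).tolist())
w=(L[:,0]>.02)&(L[:,0]<.14)&(abs(L[:,1])<.14)&(abs(L[:,2]-.066)<.008); print(np.histogram(L[w,1],np.arange(-.14,.141,.01)))
```

```text
turn -0.0 then shift mm x 1.9 y -0.2 z 141.2 | cur yaw 6.5 tilt 0.29 pos [0.5708 0.08   0.1612] j7 -1.61
29.99908536672592
[[0.019, 0.006, 0.016], [0.113, 0.05, 0.017], [0.163, 0.123, 0.019]]
(array([ 60, 900,   0,   0,   0,   0,   0,   0,   0,   0,   0,   0,   0,
       316, 680,   0,   0,   0,   0,   0,   0,   0,   0,   0,   0,   0,
       777, 167]), array([-1.40000000e-01, -1.30000000e-01, -1.20000000e-01, -1.10000000e-01,
       -1.00000000e-01, -9.00000000e-02, -8.00000000e-02, -7.00000000e-02,
       -6.00000000e-02, -5.00000000e-02, -4.00000000e-02, -3.00000000e-02,
       -2.00000000e-02, -1.00000000e-02,  1.11022302e-16,  1.00000000e-02,
        2.00000000e-02,  3.00000000e-02,  4.00000000e-02,  5.00000000e-02,
        6.00000000e-02,  7.00000000e-02,  8.00000000e-02,  9.00000000e-02,
        1.00000000e-01,  1.10000000e-01,  1.20000000e-01,  1.30000000e-01,
        1.40000000e-01]))
```

View pics/w3.png

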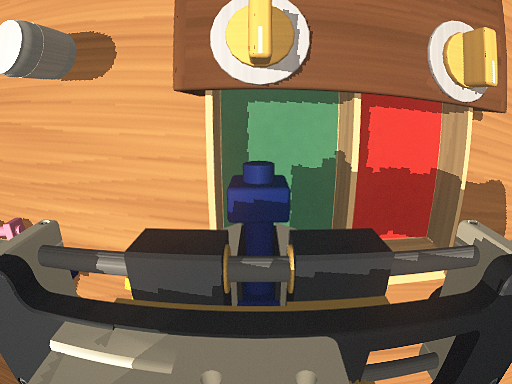

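The arbor is held over the green compartment (pixels around (110,260)), and walls and floor match the text. I lower it.

Emit:
step_arm(motion=[[[0.0015,0,0.03,0,-1],[0,0,0.03,0,-1],[0,0,0.03,0,-1],[0,0,0.02,0,-1],[0,0,0.015,0,-1],[0,0,0.01,0,-1],[0,0,0.004,0,-1],[0,0,0,0,-1]]])

```text
clock: 26.1
position: [0.5736, 0.0805, 0.0242]
orientation: [0.998, 0.056, -0.001, -0.001]
force: [-0.6, 0.1, -1.1]
opening: 0.166
grasp_force: 30.0
```

Emit:
step_arm(motion=[[[0,0,0,0,-0.5],[0,0,0,0,-0.5],[0,0,0,0,-0.5],[0,0,-0.02,0,-0.5],[0,0,-0.04,0,-0.5],[0,0,-0.04,0,-0.5],[0,0,-0.04,0,-0.5],[0,0,-0.02,0,0]]])

```text
clock: 26.9
position: [0.5759, 0.0811, 0.189]
orientation: [0.998, 0.056, 0.003, -0.001]
force: [0.6, 0.4, -0.2]
opening: 0.298
grasp_force: 0.0
```

Run:
```python
from look import *
look(("wrist","top","scene"),((.574,.08),(.389,.345)),((.394,-.323),))
rel((.389,.3455,.10),157.5)
```

```text
wrist arbor (array([587.9,  58.3]), array([162.1, 111.8]), 11.6) -158.1 [0.5734 0.0737 0.0366] 0.049 2334
wrist arbor (array([390.2, 339.7]), array([18.4, 68.4]), 66.8) 159.5 [0.3972 0.3351 0.0236] 0.032 143
top arbor (array([388.1, 345. ]), array([25.6, 90.8]), 66.5) 157.5 [0.3884 0.3446 0.0286] 0.037 109
top stud (array([ 393.2, -323.1]), array([13.2, 13.1]), 89.5) [ 0.3944 -0.3228  0.0499] 0.055 21
scene arbor (array([564.3,  77.6]), array([114.3,  42.1]), 16.0) -171.6 [0.5723 0.0812 0.0413] 0.055 187
scene arbor (array([388.4, 345.3]), array([29.6, 97.8]), 67.5) 157.2 [0.3907 0.3472 0.0251] 0.036 216
scene stud (array([ 392.3, -323.9]), array([19.7, 15.4]), 55.2) [ 0.3925 -0.3234  0.0462] 0.054 25
turn 29.0 then shift mm x -273.2 y -173.1 z 86.7 | cur yaw 6.5 tilt 0.22 pos [0.5751 0.0811 0.1867] j7 -1.61
```

Emit:
step_arm(motion=[[[0,0,0,-8.4,0],[0,0,0,-8.4,0],[0,0,0,-8.4,0],[0,0,0,-8.4,0],[0,0,0,-8.4,0],[0,0,0,-8.4,0],[0,0,0,-8.4,0],[0,0,0,-8.4,0],[0,0,0,-8.4,0],[0,0,0,-8.4,0]]])

```text
clock: 28.05
position: [0.5725, 0.0807, 0.1826]
orientation: [0.702, 0.712, -0.001, -0.002]
force: [0.2, -0.8, 0.0]
opening: 0.499
grasp_force: 0.0
```

Emit:
step_arm(motion=[[[0,0,0,-8.4,0],[0,0,0,-8.4,0],[0,0,0,-8.4,0],[0,0,0,-8.4,0],[0,0,0,-8.4,0],[0,0,0,-8.4,0],[0,0,0,-8.4,0],[0,0,0,-8.2,0],[0.03,0.02,0,0,0],[0.03,0.02,0,0,0]]])

```text
clock: 29.05
position: [0.5325, 0.1399, 0.1826]
orientation: [0.197, 0.98, 0.0, -0.002]
force: [0.8, 0.0, 0.1]
opening: 0.5
grasp_force: 0.0
```

Emit:
step_arm(motion=[[[0.035,0.022,0,0,0],[0.035,0.022,0,0,0],[0.035,0.022,0,0,0],[0.035,0.022,0,0,0],[0.035,0.022,0,0,0],[0.038,0.023,0,0,0],[0,0,0.04,0,0],[0,0,0.04,0,0],[0,0,0,0,0],[0,0,0,0,0]]])

```text
clock: 30.05
position: [0.3867, 0.3446, 0.104]
orientation: [0.195, 0.981, -0.001, -0.002]
force: [0.2, 0.6, 1.3]
opening: 0.499
grasp_force: 0.0
```

Run:
```python
from look import *
look(("wrist","scene"),((.389,.345),))
rel((.389,.3455,.004),157.5)
```

```text
wrist arbor (array([388.6, 346.9]), array([28.9, 99.8]), 67.7) 157.5 [0.386  0.3483 0.0268] 0.033 2589
scene arbor (array([388.6, 348.1]), array([28. , 98.6]), 70.8) 159.4 [0.388  0.3494 0.0242] 0.036 184
turn -0.1 then shift mm x -0.5 y -0.3 z 102.2 | cur yaw 157.4 tilt 0.15 pos [0.3886 0.346  0.1062] j7 0.12
```

Emit:
step_arm(motion=[[[0,-0.0005,0.035,0,0],[0,0,0.03,0,0],[0,0,0.02,0,0],[0,0,0.016,0,0],[0,0,0,0,0],[0,0,0,0,-1],[0,0,0,0,-1],[0,0,0,0,-1],[0,0,0,0,-1],[0,0,0,0,-1]]])

```text
clock: 31.15
position: [0.3879, 0.3453, 0.0045]
orientation: [0.196, 0.981, 0.001, -0.0]
force: [0.5, 0.4, 4.7]
opening: 0.161
grasp_force: 30.0
```

Emit:
step_arm(motion=[[[0,0,-0.02,0,-1],[0,0,-0.04,0,-1],[0,0,-0.04,0,-1],[0,0,-0.04,0,-1],[0,0,-0.03,0,-1],[0,0,0,-7.3,-1],[0,0,0,-7.3,-1],[0,0,0,-7.3,-1],[0,0,0,-7.2,-1],[0,0,0,0,-1]]])

```text
clock: 32.15
position: [0.3874, 0.3443, 0.1736]
orientation: [-0.058, 0.998, 0.0, -0.001]
force: [0.1, 0.3, -0.8]
opening: 0.161
grasp_force: 30.0
```

Run:
```python
from h import *
th=np.radians(6.5); ex=np.array([np.cos(th),np.sin(th)]); ey=np.array([-ex[1],ex[0]]); o=np.array([.5127,-.012])
rel((*(o+.07*ex+.036*ey),.16),6.5); print(readout.get_obs()["grasp_force"])
```

```text
turn 0.1 then shift mm x -154.1 y -332.2 z 13.6 | cur yaw -173.4 tilt 0.14 pos [0.3874 0.3443 0.1736] j7 0.65
29.998244047164917
```

Emit:
step_arm(motion=[[[-0.016,-0.034,0,0,-1],[-0.016,-0.034,0,0,-1],[-0.016,-0.034,0,0,-1],[-0.016,-0.034,0,0,-1],[-0.016,-0.034,0,0,-1],[-0.016,-0.034,0,0,-1],[-0.016,-0.034,0,0,-1],[-0.016,-0.034,0,0,-1],[-0.016,-0.034,0,0,-1],[-0.01,-0.026,0,0,-1]]])

```text
clock: 33.15
position: [0.5795, 0.0296, 0.1729]
orientation: [-0.054, 0.999, 0.0, -0.001]
force: [-0.5, 0.6, -2.0]
opening: 0.165
grasp_force: 30.0
```

Emit:
step_arm(motion=[[[0,0,0,0,-1],[0,0,0,0,-1],[0,0,0,0,-1]]])

```text
clock: 33.45
position: [0.5778, 0.034, 0.173]
orientation: [-0.057, 0.998, 0.001, -0.001]
force: [0.2, 0.6, -0.9]
opening: 0.166
grasp_force: 30.0
```

Run:
```python
from h import *
th=np.radians(6.5); ex=np.array([np.cos(th),np.sin(th)]); ey=np.array([-ex[1],ex[0]]); o=np.array([.5127,-.012])
rel((*(o+.07*ex+.036*ey),.022),6.5); print(readout.get_obs()["grasp_force"])
```

```text
turn 0.1 then shift mm x -0.1 y -2.4 z 151.0 | cur yaw -173.4 tilt 0.18 pos [0.5778 0.034  0.173 ] j7 1.34
29.99998390674591
```

Emit:
step_arm(motion=[[[0,-0.002,0.03,0,-1],[0,0,0.03,0,-1],[0,0,0.03,0,-1],[0,0,0.02,0,-1],[0,0,0.02,0,-1],[0,0,0.01,0,-1],[0,0,0.009,0,-1],[0,0,0,0,-1]]])

```text
clock: 34.25
position: [0.5778, 0.0313, 0.0236]
orientation: [-0.057, 0.998, 0.001, -0.001]
force: [-0.1, -0.1, -2.0]
opening: 0.164
grasp_force: 30.0
```

Emit:
step_arm(motion=[[[0,0,0,0,-0.5],[0,0,0,0,-0.5],[0,0,0,0,-0.5],[0,0,-0.02,0,-0.5],[0,0,-0.04,0,-0.5],[0,0,-0.04,0,-0.5],[0,0,-0.04,0,-0.5],[0,0,-0.02,0,0]]])

```text
clock: 35.05
position: [0.5808, 0.0309, 0.1887]
orientation: [-0.057, 0.998, 0.0, 0.002]
force: [0.8, -0.3, 0.2]
opening: 0.295
grasp_force: 0.0
```

Run:
```python
from look import *
look(("scene","top"),(),((.394,-.323),))
rel((.393,-.323,.10),6.5)
```

```text
top stud (array([ 393.2, -322.7]), array([13.6, 13.1]), 89.1) [ 0.3943 -0.3228  0.0481] 0.052 22
turn 0.0 then shift mm x 227.5 y -330.1 z 88.8 | cur yaw -173.5 tilt 0.38 pos [0.5816 0.0307 0.1888] j7 1.35
```

Emit:
step_arm(motion=[[[0.0227,-0.033,0,0,0],[0.0227,-0.033,0,0,0],[0.0227,-0.033,0,0,0],[0.0227,-0.033,0,0,0],[0.0227,-0.033,0,0,0],[0.0227,-0.033,0,0,0],[0.0227,-0.033,0,0,0],[0.0227,-0.033,0,0,0],[0.0227,-0.033,0,0,0],[0.0227,-0.033,0,0,0]]])

```text
clock: 36.15
position: [0.3894, -0.3244, 0.1836]
orientation: [-0.057, 0.998, 0.001, -0.001]
force: [-0.6, 0.3, -0.4]
opening: 0.499
grasp_force: 0.0
```

Emit:
step_arm(motion=[[[0,0,0.04,0,0],[0,0,0.03,0,0],[0,0,0.01,0,0],[0,0,0,0,0],[0,0,0,0,0]]])

```text
clock: 36.65
position: [0.3915, -0.3231, 0.1048]
orientation: [-0.058, 0.998, 0.0, -0.0]
force: [0.8, -1.0, 1.2]
opening: 0.5
grasp_force: 0.0
```

Run:
```python
from look import *
look(("wrist","scene"),(),((.394,-.323),))
rel((.393,-.323,.03),6.5)
im=cv2.imread("pics/scene_last.png")[150:300,180:400]; cv2.imwrite("pics/s4.png",cv2.resize(im,None,fx=3.5,fy=3.5,interpolation=cv2.INTER_CUBIC))
```

```text
wrist stud (array([ 392.3, -323.3]), array([15.2, 15.6]), 51.0) [ 0.3907 -0.3233  0.0487] 0.052 421
scene stud (array([ 390.6, -325.2]), array([20.9, 16.2]), 23.9) [ 0.392  -0.3241  0.0454] 0.052 26
turn 0.1 then shift mm x -1.1 y 0.5 z 75.5 | cur yaw -173.4 tilt 0.04 pos [ 0.392  -0.3236  0.1055] j7 2.11
```

View pics/s4.png

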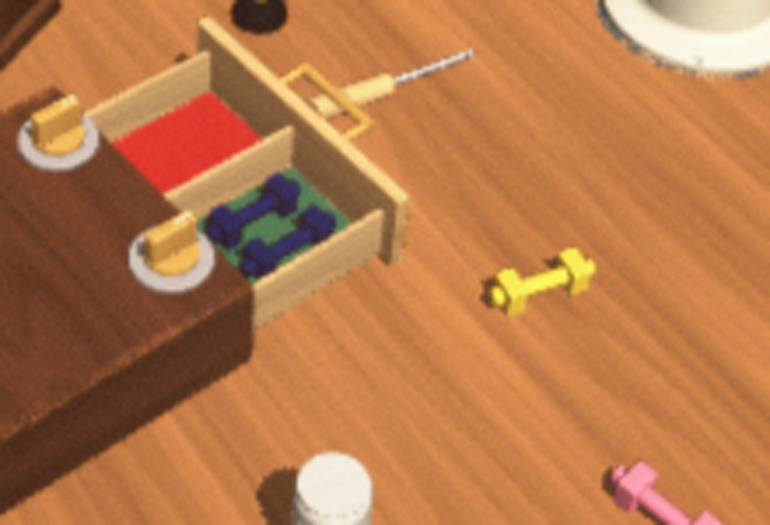

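View pics/wrist_last.png

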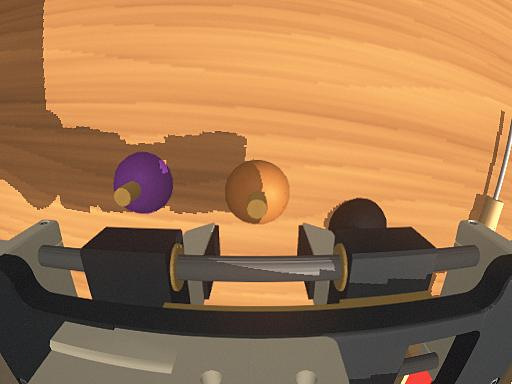

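Both arbors lie flat in the green compartment (crop (210,270) and (240,290)). In the wrist view the bronze bell is at (190,257), between purple (183,143) and black (228,357), so the gripper is centred on the right one.

Emit:
step_arm(motion=[[[-0.0005,0,0.03,0,0],[0,0,0.03,0,0],[0,0,0.015,0,0],[0,0,0,0,0],[0,0,0,0,-1],[0,0,0,0,-1],[0,0,0,0,-1],[0,0,0,0,-1],[0,0,0,0,-1]]])

```text
clock: 37.65
position: [0.3917, -0.3237, 0.0299]
orientation: [-0.057, 0.998, -0.0, -0.0]
force: [-0.2, 0.3, 4.0]
opening: 0.164
grasp_force: 30.0
```

Emit:
step_arm(motion=[[[0,0,-0.02,0,-1],[0,0,-0.04,0,-1],[0,0,-0.04,0,-1],[0,0,-0.04,0,-1],[0,0,-0.02,0,-1],[0,0,0,0,-1]]])

```text
clock: 38.25
position: [0.393, -0.3245, 0.1921]
orientation: [-0.057, 0.998, -0.002, 0.001]
force: [0.7, -0.4, -2.6]
opening: 0.168
grasp_force: 30.0
```

Run:
```python
from h import *
th=np.radians(6.5); ex=np.array([np.cos(th),np.sin(th)]); ey=np.array([-ex[1],ex[0]]); o=np.array([.5127,-.012])
rel((*(o+.075*ex-.064*ey),.047),6.5)
```

```text
turn 0.0 then shift mm x -229.3 y 233.0 z 145.1 | cur yaw -173.5 tilt 0.24 pos [ 0.393  -0.3245  0.1921] j7 2.18
```

Emit:
step_arm(motion=[[[-0.015,0.015,0,0,-1],[-0.025,0.025,0,0,-1],[-0.025,0.025,0,0,-1],[-0.025,0.025,0,0,-1],[-0.025,0.025,0,0,-1],[-0.025,0.025,0,0,-1],[-0.025,0.025,0,0,-1],[-0.025,0.025,0,0,-1],[-0.025,0.025,0,0,-1],[-0.014,0.018,0,0,-1]]])

```text
clock: 39.25
position: [0.5925, -0.0625, 0.1867]
orientation: [-0.058, 0.998, 0.002, -0.002]
force: [0.5, 0.4, -2.4]
opening: 0.165
grasp_force: 30.0
```

Emit:
step_arm(motion=[[[0,0,0,0,-1],[0,0,0.02,0,-1],[0,0,0,0,-1],[0,0,0,0,-1]]])

```text
clock: 39.65
position: [0.5907, -0.0663, 0.1675]
orientation: [-0.057, 0.998, 0.001, -0.003]
force: [-0.0, -0.5, -1.9]
opening: 0.162
grasp_force: 30.0
```

Run:
```python
from h import *
th=np.radians(6.5); ex=np.array([np.cos(th),np.sin(th)]); ey=np.array([-ex[1],ex[0]]); o=np.array([.5127,-.012])
rel((*(o+.075*ex-.064*ey),.047),6.5)
```

```text
turn 0.0 then shift mm x -3.7 y -1.2 z 120.5 | cur yaw -173.5 tilt 0.32 pos [ 0.5907 -0.0663  0.1675] j7 1.51
```

Emit:
step_arm(motion=[[[-0.002,-0.001,0.03,0,-1],[0,0,0.03,0,-1],[0,0,0.03,0,-1],[0,0,0.015,0,-1],[0,0,0.01,0,-1],[0,0,0.004,0,-1],[0,0,0,0,-1]]])

```text
clock: 40.35
position: [0.5947, -0.0663, 0.0505]
orientation: [-0.057, 0.998, 0.001, -0.0]
force: [0.3, 0.6, -2.2]
opening: 0.162
grasp_force: 30.0
```

Emit:
step_arm(motion=[[[0,0,0,0,-0.4],[0,0,0,0,-0.4],[0,0,0,0,-0.4],[0,0,-0.02,0,-0.4],[0,0,-0.04,0,-0.4],[0,0,-0.04,0,-0.4],[0,0,-0.03,0,-0.4],[0,0,0,8,-0.4],[0,0,0,8,-0.4],[0,0,0,8,-0.4]]])

```text
clock: 41.35
position: [0.5948, -0.0665, 0.1812]
orientation: [0.155, 0.988, 0.0, 0.0]
force: [-0.5, -0.2, -0.2]
opening: 0.301
grasp_force: 0.0
```

Emit:
step_arm(motion=[[[0,0,0,8,-0.4],[0,0,0,8,-0.4],[0,0,0,8,-0.4],[0,0,0,8,-0.4],[0,0,0,8,-0.4],[0,0,0,8,-0.4],[0,0,0,8,-0.4],[0,0,0,8,-0.4],[0,0,0,2,-0.4],[0,0,0,0,-0.4]]])

```text
clock: 42.35
position: [0.5947, -0.0661, 0.1807]
orientation: [0.665, 0.746, 0.0, -0.001]
force: [-0.8, 0.5, -0.1]
opening: 0.301
grasp_force: 0.0
```

Run:
```python
from look import *
rel((.458,-.0185,.12),96.5)
look(("scene","wrist"),(),((.594,-.067),))
im=cv2.imread("pics/scene_last.png")[140:290,180:380]; cv2.imwrite("pics/s5.png",cv2.resize(im,None,fx=3,fy=3,interpolation=cv2.INTER_CUBIC))
```

```text
turn 0.1 then shift mm x 62.8 y -130.4 z 60.7 | cur yaw 96.6 tilt 0.06 pos [ 0.5947 -0.0661  0.1807] j7 0.09
scene stud (array([593.9, -63.2]), array([47.6, 45. ]), 89.2) [ 0.5968 -0.0621  0.045 ] 0.065 130
wrist stud (array([596., -65.]), array([47.5, 48.7]), 6.3) [ 0.5958 -0.0626  0.0439] 0.066 1607
```

View pics/wrist_last.png

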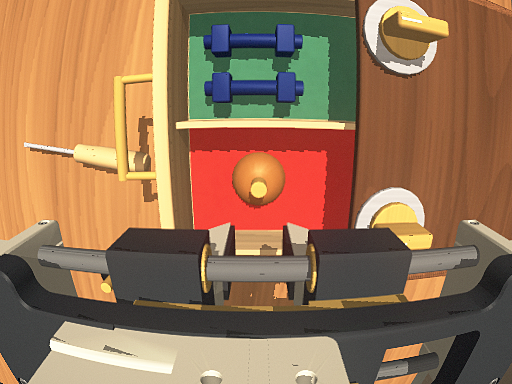

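Arbors at (40,253) and (88,253) lie in green, and the bell stands upright in red at (180,258). Next is shutting the drawer by the handle, seen at (125,122).

Emit:
step_arm(motion=[[[0.016,-0.033,0,0,-0.4],[0.016,-0.033,0,0,-0.4],[0.016,-0.033,0,0,-0.4],[0.015,-0.0314,0,0,-0.4],[0,0,0.03,0,-0.4],[0,0,0.03,0,-0.4],[0,0,0,0,-0.4],[0,0,0,0,-0.4]]])

```text
clock: 43.25
position: [0.4575, -0.0185, 0.1206]
orientation: [0.665, 0.747, -0.0, -0.001]
force: [1.0, -1.2, -0.1]
opening: 0.301
grasp_force: 0.0
```

Run:
```python
from h import *
rel((.459,-.0183,.057),96.5)
for n in("wrist","scene"):
    im=vision.get_image(n); W=world(im,np.argwhere(im["range_z"]>0),n=="wrist")
    P=W[pick(W,(.459,-.018),.035,.07,.09)]
    if len(P)>5: print(n,rect(P),P.mean(0),len(P))
```

```text
turn 0.1 then shift mm x 0.0 y 1.5 z 63.6 | cur yaw 96.6 tilt 0.17 pos [ 0.4575 -0.0185  0.1206] j7 0.00
wrist (array([458.2, -17. ]), array([11.9, 67.7]), 7.1) [ 0.458145   -0.01457616  0.08026483] 1448
scene (array([456.6, -18. ]), array([14.1, 69.1]), 7.6) [ 0.45840553 -0.01747489  0.07997276] 68
```

Emit:
step_arm(motion=[[[0,0.001,0.025,0,-0.4],[0,0,0.025,0,-0.4],[0,0,0.013,0,-0.4],[0,0,0,0,-0.4],[0,0,0,0,-1],[0,0,0,0,-1],[0,0,0,0,-1],[0,0,0,0,-1],[0,0,0,0,-1]]])

```text
clock: 44.25
position: [0.4588, -0.0185, 0.0582]
orientation: [0.666, 0.746, 0.0, -0.001]
force: [-2.7, -0.1, 7.4]
opening: 0.121
grasp_force: 30.0
```

Emit:
step_arm(motion=[[[0,0.004,0,0,-1],[0,0.007,0,0,-1],[0,0.01,0,0,-1],[0,0.01,0,0,-1],[0,0.01,0,0,-1],[0,0.01,0,0,-1],[0,0.01,0,0,-1],[0,0.01,0,0,-1],[0,0.01,0,0,-1]]])

```text
clock: 45.15
position: [0.5394, -0.0094, 0.0582]
orientation: [0.666, 0.746, -0.0, -0.001]
force: [-2.6, 0.2, 7.2]
opening: 0.116
grasp_force: 30.0
```

Emit:
step_arm(motion=[[[0,0.01,0,0,-1],[0,0.01,0,0,-1],[0,0.01,0,0,-1],[0,0.01,0,0,-1],[0,0.01,0,0,-1],[0,0.008,0,0,-1],[0,0.006,0,0,-1],[0,0.005,0,0,-1],[0,0,0,0,-1]]])

```text
clock: 46.05
position: [0.6092, -0.0015, 0.0583]
orientation: [0.666, 0.746, 0.001, 0.0]
force: [0.7, -1.5, 4.5]
opening: 0.12
grasp_force: 30.0
```

```bash
python3 -c "
from h import *
rel((.6182,0,.057),96.5);print(readout.get_obs()['force'])"
```

```text
turn 0.0 then shift mm x 0.5 y 9.1 z 1.3 | cur yaw 96.5 tilt 0.09 pos [ 0.6092 -0.0015  0.0583] j7 -0.06
[ 0.65090048 -1.47142401  4.46757154]
```

Emit:
step_arm(motion=[[[0,0.004,0,0,-1],[0,0.003,0,0,-1],[0,0.003,0,0,-1],[0,0.003,0,0,-1],[0,0,0,0,-1]]])

```text
clock: 46.55
position: [0.6162, -0.0008, 0.0582]
orientation: [0.666, 0.746, -0.004, -0.003]
force: [-15.3, -1.4, 20.2]
opening: 0.118
grasp_force: 30.0
```

```bash
python3 -c "
from h import *
rel((.6182,0,.057),96.5);print(readout.get_obs()['force'])"
```

```text
turn 0.0 then shift mm x 0.5 y 2.1 z 1.2 | cur yaw 96.5 tilt 0.57 pos [ 0.6162 -0.0008  0.0582] j7 -0.06
[-15.33036969  -1.37476482  20.20675742]
```

Emit:
step_arm(motion=[[[0,0.002,0,0,-1],[0,0,0,0,-1],[0,0,0,0,-0.4],[0,0,0,0,-0.4],[0,0,0,0,-0.4],[0,0,-0.04,0,-0.4],[0,0,-0.04,0,-0.4],[0,0,-0.04,0,0],[0,0,0,-8,0],[0,0,0,-8,0]]])

```text
clock: 47.55
position: [0.6244, 0.0007, 0.1793]
orientation: [0.553, 0.833, 0.001, 0.001]
force: [-0.3, -0.2, -1.0]
opening: 0.483
grasp_force: 0.0
```

Emit:
step_arm(motion=[[[0,0,0,-8,0],[0,0,0,-8,0],[0,0,0,-8,0],[0,0,0,-8,0],[0,0,0,-8,0],[0,0,0,-8,0],[0,0,0,-8,0],[0,0,0,-8,0],[0,0,0,-8,0],[0,0,0,-2,0]]])

```text
clock: 48.55
position: [0.6231, 0.0004, 0.1769]
orientation: [-0.059, 0.998, 0.001, -0.0]
force: [0.4, 0.3, -0.7]
opening: 0.502
grasp_force: 0.0
```

Run:
```python
from h import *
rel((.7182,-.0742,.14),6.5)
for n in("top","scene"):
    im=vision.get_image(n); W=world(im,np.argwhere(im["range_z"]>0))
    P=W[pick(W,(.618,0.002),.035,.07,.095)]; Q=P[np.abs(P[:,1])<.03]
    if len(Q)>9: print(n,"handle",rect(Q),np.round(np.polyfit(Q[:,1],Q[:,0],1),3))
```

```text
turn 0.3 then shift mm x -86.1 y -84.8 z 36.9 | cur yaw -173.2 tilt 0.12 pos [6.231e-01 4.000e-04 1.769e-01] j7 1.39
scene handle (array([ 6.163e+02, -2.000e-01]), array([12.1, 59.7]), 3.8) [-0.086  0.617]
```

Emit:
step_arm(motion=[[[-0.029,-0.028,0,0.2,0],[-0.029,-0.028,0,0,0],[-0.028,-0.028,0,0,0],[0,0,0.015,0,0],[0,0,0,0,0],[0,0,0,0,0]]])

```text
clock: 49.25
position: [0.7164, -0.0721, 0.161]
orientation: [-0.056, 0.998, 0.001, -0.002]
force: [0.2, -0.1, -0.0]
opening: 0.498
grasp_force: 0.0
```

```bash
python3 -c "
from h import *
rel((.7184,-.0745,.119),6.5)"
```

```text
turn -0.1 then shift mm x -1.7 y -2.6 z 42.0 | cur yaw -173.6 tilt 0.24 pos [ 0.7164 -0.0721  0.161 ] j7 1.50
```

Emit:
step_arm(motion=[[[-0.0015,-0.0025,0.02,0,0],[0,0,0.021,0,0],[0,0,0,0,0],[0,0,0,0,-1],[0,0,0,0,-1],[0,0,0,0,-1],[0,0,0,0,-1],[0,0,0,0,-1],[0,0,0,0,-1]]])

```text
clock: 50.15
position: [0.7195, -0.0751, 0.1218]
orientation: [-0.056, 0.998, 0.001, -0.0]
force: [-1.0, 0.9, 3.9]
opening: 0.151
grasp_force: 30.0
```

Emit:
step_arm(motion=[[[0,0,0,7.5,-1],[0,0,0,7.5,-1],[0,0,0,7.5,-1],[0,0,0,7.5,-1],[0,0,0,7.5,-1]]])

```text
clock: 50.65
position: [0.7192, -0.0765, 0.1217]
orientation: [0.271, 0.963, -0.0, -0.001]
force: [-2.0, -0.9, 3.9]
opening: 0.146
grasp_force: 30.0
```

Emit:
step_arm(motion=[[[0,0,0,7.5,-1],[0,0,0,7.5,-1],[0,0,0,7.5,-1],[0,0,0,7.5,-1],[0,0,0,7.5,-1],[0,0,0,4,-1],[0,0,0,3,-1],[0,0,0,2,-1],[0,0,0,0,-1]]])

```text
clock: 51.55
position: [0.718, -0.0777, 0.1217]
orientation: [0.627, 0.779, -0.002, -0.001]
force: [-5.1, -2.4, 6.3]
opening: 0.155
grasp_force: 31.2
```

```bash
python3 -c "
from h import *
rel((.7184,-.0745,.119),-73.7);o=readout.get_obs();print(o['torque'],o['grasp_force'])"
```

```text
turn -4.0 then shift mm x 3.0 y 1.3 z 2.7 | cur yaw 102.3 tilt 0.23 pos [ 0.718  -0.0777  0.1217] j7 0.19
[-0.44654369  1.03176986  0.70229954] 31.23906094202539
```

Emit:
step_arm(motion=[[[0,0,0,0,0],[0,0,0,0,0],[0,0,0,0,0],[0,0,-0.03,0,0],[0,0,-0.03,0,0],[0,0,0,-8.4,0],[0,0,0,-8.4,0],[0,0,0,-8.4,0],[0,0,0,-8.4,0],[0,0,0,-8.4,0]]])

```text
clock: 52.55
position: [0.7192, -0.0755, 0.1805]
orientation: [0.303, 0.953, 0.0, -0.001]
force: [0.5, -0.1, -0.4]
opening: 0.502
grasp_force: 0.0
```

Emit:
step_arm(motion=[[[0,0,0,-8.4,0],[0,0,0,-8.4,0],[0,0,0,-8.4,0],[0,0,0,-8.4,0],[0,0,0,-8.6,0],[0,0,0,0,0]]])

```text
refused, turn out of range in row 5
```

Run:
```python
from h import *
rel((.6995,.0943,.16),6.5)
for n in("top","scene"):
    im=vision.get_image(n); W=world(im,np.argwhere(im["range_z"]>0))
    for c in((.70,.095),(.717,-.073)):
        P=W[pick(W,c,.04,.135,.15)]
        if len(P)>5: print(n,rect(P),pca(P),len(P))
```

```text
turn -41.8 then shift mm x 0.4 y 171.0 z 20.5 | cur yaw 144.7 tilt 0.13 pos [ 0.7192 -0.0755  0.1805] j7 0.87
top (array([700.3,  93.8]), array([46.3, 13.8]), 6.9) -172.99732255205097 63
top (array([714.4, -59.8]), array([12.7,  9.7]), 1.5) 165.34610287253417 18
scene (array([697.7,  92.5]), array([44.2, 16.8]), 6.0) -173.58717725731194 83
scene (array([717.2, -74.2]), array([16.1, 43.5]), 13.2) 106.64260437668774 61
```

Right bolt now at about −74° to −76°, which is locked. On to the left.

Emit:
step_arm(motion=[[[0,0,0,-8.4,0],[0,0,0,-8.4,0],[0,0,0,-8.4,0],[0,0,0,-8.3,0],[0,0,0,-8.3,0],[0,0.043,0,0,0],[0,0.043,0,0,0],[0,0.043,0,0,0],[0,0.042,0,0,0],[0,0,0.02,0,0]]])

```text
clock: 53.65
position: [0.7009, 0.1064, 0.1647]
orientation: [-0.057, 0.998, 0.004, 0.002]
force: [0.2, 1.0, 0.0]
opening: 0.502
grasp_force: 0.0
```

Emit:
step_arm(motion=[[[0,0,0,0,0],[0,0,0,0,0]]])

```text
clock: 53.85
position: [0.7007, 0.0925, 0.1604]
orientation: [-0.052, 0.999, -0.0, -0.002]
force: [0.5, -0.4, 0.2]
opening: 0.498
grasp_force: 0.0
```

```bash
python3 -c "
from h import *
rel((.6995,.0943,.119),6.5)"
```

```text
turn -0.5 then shift mm x 1.0 y 1.9 z 41.4 | cur yaw -174.0 tilt 0.18 pos [0.7007 0.0925 0.1604] j7 1.26
```

Emit:
step_arm(motion=[[[0.001,0.0015,0.02,0,0],[0,0,0.02,0,0],[0,0,0,0,0],[0,0,0,0,-1],[0,0,0,0,-1],[0,0,0,0,-1],[0,0,0,0,-1],[0,0,0,0,-1],[0,0,0,0,-1]]])

```text
clock: 54.75
position: [0.7004, 0.094, 0.1221]
orientation: [-0.053, 0.999, -0.0, -0.0]
force: [-0.9, -4.0, 5.8]
opening: 0.152
grasp_force: 30.0
```

Emit:
step_arm(motion=[[[0,0,0,7.5,-1],[0,0,0,7.5,-1],[0,0,0,7.5,-1],[0,0,0,7.5,-1],[0,0,0,7.5,-1]]])

```text
clock: 55.25
position: [0.7001, 0.0925, 0.122]
orientation: [0.274, 0.962, -0.001, -0.0]
force: [-2.2, -5.7, 6.2]
opening: 0.149
grasp_force: 30.0
```

Emit:
step_arm(motion=[[[0,0,0,7.5,-1],[0,0,0,7.5,-1],[0,0,0,7.5,-1],[0,0,0,7.5,-1],[0,0,0,7.5,-1],[0,0,0,4,-1],[0,0,0,3,-1],[0,0,0,2,-1],[0,0,0,0,-1]]])

```text
clock: 56.15
position: [0.6989, 0.0916, 0.122]
orientation: [0.629, 0.778, -0.003, 0.0]
force: [-5.5, -9.5, 9.4]
opening: 0.155
grasp_force: 31.8
```

```bash
python3 -c "
from h import *
rel((.6995,.0943,.119),-73.7);o=readout.get_obs();print(o['torque'],o['grasp_force'])"
```

```text
turn -4.2 then shift mm x 2.5 y 1.3 z 3.0 | cur yaw 102.1 tilt 0.31 pos [0.6989 0.0916 0.122 ] j7 -0.05
[-1.82154547  1.00379494  0.8412582 ] 31.81739838095382
```

Stop reached. Release, back off and check everything.

Emit:
step_arm(motion=[[[0,0,0,0,0],[0,0,0,0,0],[0,0,0,0,0],[0,0,-0.03,0,0],[0,0,-0.04,0,0],[0,0,-0.04,0,0],[0,-0.04,0,0,0],[0,-0.04,0,0,0],[0,-0.04,0,0,0],[0,-0.04,0,0,0]]])

```text
clock: 57.15
position: [0.5418, 0.0624, 0.2311]
orientation: [0.628, 0.778, 0.0, -0.001]
force: [0.0, 0.3, 0.4]
opening: 0.501
grasp_force: 0.0
```

Emit:
step_arm(motion=[[[0,-0.03,-0.03,0,0],[0,-0.03,-0.03,0,0],[0,-0.03,0,0,0],[0,0,0,0,0],[0,0,0,0,0]]])

```text
clock: 57.65
position: [0.4556, 0.0432, 0.2918]
orientation: [0.628, 0.778, 0.0, -0.0]
force: [0.1, 0.3, 0.1]
opening: 0.502
grasp_force: 0.0
```

Run:
```python
from h import *
for n in("top","scene","wrist"):
    im=vision.get_image(n); W=world(im,np.argwhere(im["range_z"]>0),n=="wrist"); cv2.imwrite(f"pics/{n}_end.png",im["image"])
    for c in((.70,.095),(.717,-.073)):
        P=W[pick(W,c,.04,.135,.15)]
        if len(P)>5: print(n,rect(P),pca(P),len(P))
    P=W[pick(W,(.618,0.002),.035,.07,.095)]; Q=P[np.abs(P[:,1])<.03]
    if len(Q)>9: print(n,"handle",rect(Q),np.round(np.polyfit(Q[:,1],Q[:,0],1),3))
```

```text
top (array([700.5,  93.9]), array([15.1, 44.3]), 14.4) 106.14328516513332 62
top (array([719.6, -74.8]), array([14.5, 43.9]), 17.2) 106.82723506112858 64
top handle (array([6.191e+02, 6.000e-01]), array([11.6, 57. ]), 4.5) [-0.057  0.619]
scene (array([696.8,  92.3]), array([17.9, 46.2]), 12.9) 106.92001366657293 78
scene (array([717. , -74.7]), array([15.3, 43.6]), 17.7) 106.09468665515824 65
scene handle (array([ 6.16e+02, -1.00e-01]), array([11.3, 60.5]), 4.1) [-0.085  0.617]
wrist (array([698.3,  95.3]), array([15.2, 45.1]), 16.3) 105.8353588606311 410
wrist handle (array([615.1,  12.3]), array([11.7, 36. ]), 5.7) [-0.081  0.615]
```

View pics/scene_end.png

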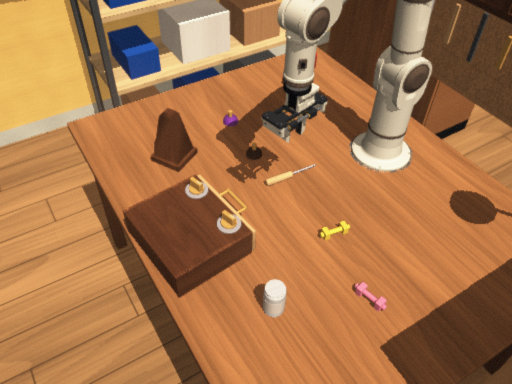

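The drawer is shut (handle at (200,232)), both bars stand at the locked angle, the bystanders have not moved, and only decoys are left on the bench.

```bash
python3 -c "
from h import *
print(manip.close_job())"
```

```text
the job is handed in; nothing more can be done
None
```

The job is handed in at about 58 s of robot time: both blued arbors are in the green compartment and the one bronze bell is in the red, the drawer is shut, both bolts are locked at their stops, and the case, tin and screwdriver were not touched.

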